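# Clear a divider and hold the chest lid for fitting its stay

## Robot

A 6-joint arm with a two-finger parallel gripper is mounted at the origin on the work surface. World frame = base frame: x ahead of the robot, y to its left, z up, the work surface at z = 0. Lengths are in m, angles in degrees, forces in N, time in s.
With the tool pointing down it reaches from about 0.325 to 0.775 m from the base axis. Payload 5.5 kg.
Tool frame: the origin (TCP) lies on the centre line of the jaws, within the pads' length; the fingertips stand 25 mm ahead of it and the grasp point (between the pads) lies 6 mm ahead of it; y points along the fingers, x is the direction in which the jaws open and shut, and the axes are right-handed (so a half turn about y gives the same grasp; the last joint's range is limited). The gripper opens to 85 mm and grips with 20 to 120 N. Pads are 22 mm wide; open, the fingers measure 114 mm over their backs; the gripper's body (76 mm by 85 mm) begins 54 mm behind the grasp point. The pads swing forward as they close: fully open they stand 13 mm farther back than shut.
Start: joints at [-66.962, 5.22, 70.514, -0, 104.267, -3.249], TCP at [0.266, -0.538, 0.256] pointing down, gripper open.
Joint ranges: [-164.24, 164.24], [-49.07, 125.15], [9.68, 141.18], [-86.29, 266.29], [3.28, 154.24], [-151.56, 151.56]. Speed limits (degrees/s): [147.25, 147.25, 172.46, 180, 180, 180].

## Interface

Orientations are given as [roll, pitch, yaw] about the fixed x, y, z axes, in that order (R = Rz(yaw) Ry(pitch) Rx(roll)).
In Python, from station import r, get_image, ticket gives the robot as it stands. The module is installed in compiled form; this text tells all that it offers.
- The arm moves only by the tool play_rows, never from a script. Its argument "deltas" is a list of rows, each a list of 5 numbers: the finger opening in mm, from 0 to 85.4, then the shift along the world's x, y, z in units of 50 mm (1.0 is 50 mm), then the turn about the world's z in units of 8 degrees (1.0 is 8 degrees). In form: [[claw, tx, ty, tz, yaw], ...]. A call has 1 to 12 rows; each row shifts and turns the commanded pose from where the row before left it; what a row does not reach is not made up. A row lasts 1/10 s, in which the tool goes at most 50 mm and 8.59 degrees, less where a joint would pass 70% of its speed; a pose out of reach is approached as far as the arm can. A call is refused whole if a number of a shift passes 1 or a number of a turn 1, either way. A call with a gripper value outside its range is refused whole. The fingers move at their own pace and stop on an object; "squeeze" is the grip in N (left out, the last holds). Time passes only in rows, so rows that do not move let the fingers close. It gives the time, the measured TCP pose, the force and the opening at its end, in the units of the state.
- r.read_state(): the state, without advancing time (a new reading comes with each control period).
- get_image(name): name is "side" or "top"; returns a dict with "color" (384x512x3 uint8, red, green, blue), "intrinsics" (3x3 intrinsics, pixels), "k1" (the pictures are not rectified: a ray, as slopes to the right and down, at radius r is drawn at 1 + k1 r^2 times it, then the intrinsics apply), "xyz" and "rotation" of the camera in the world. Camera axes: x right, y up, looking along -z (the intrinsics and any distortion apply to the point x, -y, -z); pixel columns grow to the right and rows downward; lengths in m; the calibration is good to about 2 mm. A picture is of the moment at which its call begins. There is no depth.
- ticket.job_done(): hands the job in, once; it reports no verdict.
The state is a dict: "clock": time; "joints": joint angles; "joint_velocities": joint speeds; "effort": joint torques, N m; "eef_pos": TCP position; "tool_rot": TCP orientation; "contact_force": force on the tool from outside, world axes, zero at the start; "wrist_torque": the same for the moment, N m; "width": finger opening in m.
Only numpy, scipy, OpenCV 4.12 (cv2) and the standard library are available. Lean on these libraries where they do the work, as an engineer would, in place of code of your own. Each camera call takes 0.05 s, during which the arm holds its last target.

## Task

I am about to screw the stay to the lid of this small tool chest. Slide the pale plywood divider up out of its grooves in the chest and set it down, without dropping it, on its long edge in a free bay of the dowel rack, and leave the dark divider and the rest of the bench as they are; then bring the leaning lid forward until it is 70 degrees open (0 is shut, 90 straight up) and finish still holding it there, as it falls shut if it is let go, and do not let it fall on the way.

Things in the scene. Friction and masses are not known exactly. Their poses are not given: they have to be found in the camera images.
- chest: Oak tool chest that does not move in use: outside 180 (x) x 300 (y) x 110 mm (z), walls 12 mm, floor top 14 mm above the bench. Origin: centre of its underside; x points to the hinged back, y along its length, z up. Two pairs of upright grooves in the front and back walls, between 8 mm square battens that run from the floor to 102 mm above the bench, at y = -55 and y = +55 mm; each groove is 13 mm wide and 8 mm deep and open at the top. One divider stands in each.
- lid (a joint): Hinge of the chest's lid, rad: 0 shut, pi/2 straight up, 1.80 (103 degrees) leaning back against the hinge's stop, where it starts and rests by itself. The hinge is free-running with hardly any friction: below about 90 degrees the lid falls shut by its weight. The lid is an 18 mm oak board 308 mm long whose free edge is 190 mm from the hinge line; lid with pull weighs 0.5 to 0.85 kg.
- lid_pull (a point): Middle of the lid's pull: a round brass bar 12 mm thick and 116 mm long, parallel to the hinge line, standing 35 mm off the middle of the lid's free edge on two 8 mm posts 100 mm apart, in the plane of the board. 225 mm from the hinge line. With the lid leaning back it is the topmost part, about 338 mm above the bench; between bar and lid edge there is a 29 mm gap.
- lid_hinge (a point): Middle of the lid's hinge line, on the chest's back: 94 mm along +x of the chest from its centre and 119 mm above the bench. The hinge line runs along the chest's y. With the lid at angle q the pull is at 225 mm x cos(q) towards the chest's front (-x) and 225 mm x sin(q) up from here.
- divider: The pale plywood divider, upright: 152 (x, along the grooves' span) x 9 (y, thickness) x 88 mm (z, height), 60 to 100 g. Origin: centre of its lower long edge. At the start it stands on the chest's floor in one of the two groove pairs, its top edge 102 mm above the bench, 8 mm below the rim; about 2 mm of play all round.
- dark_divider: The dark walnut divider, same size, in the other groove pair. Origin: centre of its lower edge. Stays where it is.
- rack: Wooden panel rack that does not move: base 170 x 170 x 15 mm with four rows of two upright 10 mm dowels (50 mm tall above the base, at x = -50 and +50 mm, rows at y = -60, -20, +20, +60 mm). Origin: centre of its underside, z up. The rows make three bays, 30 mm clear, in which a panel stands on its long edge along x. The bay at y = +40 mm holds a dark panel that is fixed and leans; its top edge is about 95 mm above the bench. The other two are free.
- rack_outer_bay (a point): Middle of the free bay farthest from the dark panel, on the base's top: rack y = -40 mm, 15 mm above the bench.
- rack_middle_bay (a point): Middle of the middle bay, also free: rack y = 0, 15 mm above the bench.
- mallet: Bystander to leave alone: wooden joiner's mallet, pale 75 x 125 x 95 mm head, 280 mm handle. Origin: on its underside.
- plane: Bystander to leave alone: wooden hand plane, 220 x 62 mm, standing. Origin: on its underside.
- screwdriver: Bystander to leave alone: screwdriver, 200 mm, lying. Origin: on its underside.
- stay: Bystander to leave alone: folding brass lid stay lying flat, about 160 mm. Origin: on its underside.
- offcut: Bystander to leave alone: pale wood offcut, 110 x 50 x 40 mm. Origin: on its underside.
- glue: Bystander to leave alone: white glue bottle with orange cap, 68 mm wide, 190 mm tall. Origin: on its underside.
Mind the look-alikes: they are no part of the job. Of the things that look like the dark_divider, the smaller one is meant. Of the things shaped like the divider, the plywood one is meant.

How it is judged (in metres and radians):
On the way, in this order (a step that is already met when the one before it is completed fails the run):
1. the pale divider is in the gripper, clear of the chest's grooves and rim (z of divider in the frame of chest above 0.105 m and contact force between divider and the fingers above 0.5 N), for 0.1 s.
2. the pale divider stands on its long edge in a free bay of the rack, let go and at rest (x of divider in the frame of rack between -0.06 and 0.06 m and y of divider in the frame of rack between -0.062 and 0.02 m and z of divider in the frame of rack between 0.008 and 0.03 m and angle between divider's own z axis and vertical below 0.55 rad and angle between the x axis of divider and the x axis of rack, either way round below 0.35 rad and linear speed of divider below 0.03 m/s and contact force between divider and the fingers below 0.05 N), for 0.2 s.
At the end, for the whole second after the job is handed in: The fingers hold the lid still at 70 degrees open (65 to 75); the pale divider stands on its long edge in a free bay of the rack (lower edge on the base, leaning at most 31 degrees, along the bay within 20 degrees), untouched and at rest; the dark divider is still in its grooves, within 20 mm (all of step 2 and value of joint lid between 1.135 and 1.309 rad and velocity of joint lid between -0.06 and 0.06 rad/s and contact force between lid and the fingers above 0.3 N and distance of dark_divider from where it was at the start of the episode below 0.02 m and angle between dark_divider's own z axis and vertical below 0.25 rad); the arm keeps its last pose, push and grip.
It fails at once if the lid falls (below 29 degrees open) (value of joint lid below 0.5 rad).
It fails at once if the pale divider is dropped (falls free faster than 0.8 m/s) (linear speed of divider above 0.8 m/s and contact force between divider and the fingers below 0.02 N).
It fails at once if the dark divider or a thing lying on the bench is shifted by more than 30 mm (distance of any of dark_divider, mallet, plane, screwdriver, stay, offcut, glue from where it was at the start of the episode above 0.03 m).
It also fails if it takes over 64 s, if anything falls off the work surface, if the arm or the gripper's body presses on something with over 40 N, if the wrist force passes 120 N, or if a joint passes its speed limit or range.

## Working session

There is one attempt and no reset: what is moved stays moved. The work goes in short steps, Python scripts to look and compute and a tool call to move; the robot and the scene stay as the last step left them, time stands still between calls to the robot, and variables do not carry over. Pictures are saved under pics/ and viewed, and the job is handed in when it is done.

Besides the shell and the picture viewer there is one more tool, called after ">>>" as name(argument=value, ...), one argument or row to a line, values as JSON. play_rows: Moves the arm, as the interface text tells. Its arguments: {"type":"object","properties":{"deltas":{"type":"array","items":{"type":"array","items":{"type":"number"}}},"squeeze":{"type":"number"}},"required":["deltas"]}

```bash
mkdir -p pics; cat > h.py <<'E'
import numpy as np,cv2
from station import r,get_image,ticket
def cam(n): return get_image(n)
def ray(im,u,v):
    K=np.array(im["intrinsics"],float);k1=im["k1"]
    x=(u-K[0,2])/K[0,0];y=(v-K[1,2])/K[1,1]
    a,b=x,y
    for _ in range(30):
        s=1+k1*(a*a+b*b);a,b=x/s,y/s
    d=np.array(im["rotation"])@np.array([a,-b,-1.]);return np.array(im["xyz"],float),d/np.linalg.norm(d)
def onz(im,u,v,z):
    o,d=ray(im,u,v);return o+d*(z-o[2])/d[2]
def proj(im,p):
    K=np.array(im["intrinsics"],float)
    c=np.array(im["rotation"]).T@(np.array(p,float)-np.array(im["xyz"]))
    a,b=c[0]/-c[2],-c[1]/-c[2];s=1+im["k1"]*(a*a+b*b)
    return np.array([K[0,0]*a*s+K[0,2],K[1,1]*b*s+K[1,2]])
def save(im,f,crop=None,sc=1.5):
    c=im["color"][:,:,::-1]
    if crop: u0,v0,u1,v1=crop;c=c[v0:v1,u0:u1]
    cv2.imwrite(f,cv2.resize(c,None,fx=sc,fy=sc,interpolation=cv2.INTER_CUBIC))
E
python3 - <<'E'
from h import *
for n in("side","top"):
    im=cam(n);save(im,f"pics/{n}0.png");print(n,im["xyz"],im["rotation"],im["intrinsics"],im["k1"])
    np.save(n+"0.npy",im,allow_pickle=True)
print(r.read_state())
E
```

```text
side [0.59745597 0.87955552 0.84722593] [ 49.5941999   -1.01850668 174.72412374] [[353.71934234   0.         251.86655652]
 [  0.         353.71934234 197.22508383]
 [  0.           0.           1.        ]] -0.10458054418835389
top [ 0.33070872 -0.0043594   1.63248651] [  5.78064963  -0.18980679 -88.53246256] [[411.75276401   0.         255.20351889]
 [  0.         411.75276401 191.18279963]
 [  0.           0.           1.        ]] -0.06171563944534944
{'clock': 0.1, 'joints': array([-6.69622213e+01,  5.25955307e+00,  7.05745401e+01, -3.84213005e-04,
        1.04266371e+02, -3.25031195e+00]), 'joint_velocities': array([-0.00715573, -0.01625796, -0.0830003 ,  0.09339173,  0.01001929,
        0.05322951]), 'effort': array([ 1.92942811e-03, -4.60214603e+01, -4.19220972e+01, -1.80935085e-04,
        1.06178308e-02,  3.53931625e-05]), 'eef_pos': array([ 0.26563255, -0.53776945,  0.25526031]), 'tool_rot': array([-89.99467576,   0.10032409, -63.71199903]), 'contact_force': array([ 0.34026736,  0.62698017, -0.54767408]), 'wrist_torque': array([ 0.02199092, -0.03450886, -0.02477216]), 'width': 0.08529242662516938}
```

```bash
cat >> h.py <<'E'
from scipy.spatial.transform import Rotation as Ro
_c=cam
def fix(im):
    im=dict(im);im["rotation"]=Ro.from_euler("xyz",im["rotation"],degrees=True).as_matrix();return im
def cam(n): return fix(_c(n))
def old(n): return fix(np.load(n+".npy",allow_pickle=True).item())
E
python3 -c "
from h import *
im=old('top0');print(im['rotation'][:,2],proj(im,onz(im,100,100,.1)))"
```

```text
[-1.00771666e-01  7.15317180e-04  9.94909322e-01] [100. 100.]
```

View pics/top0.png

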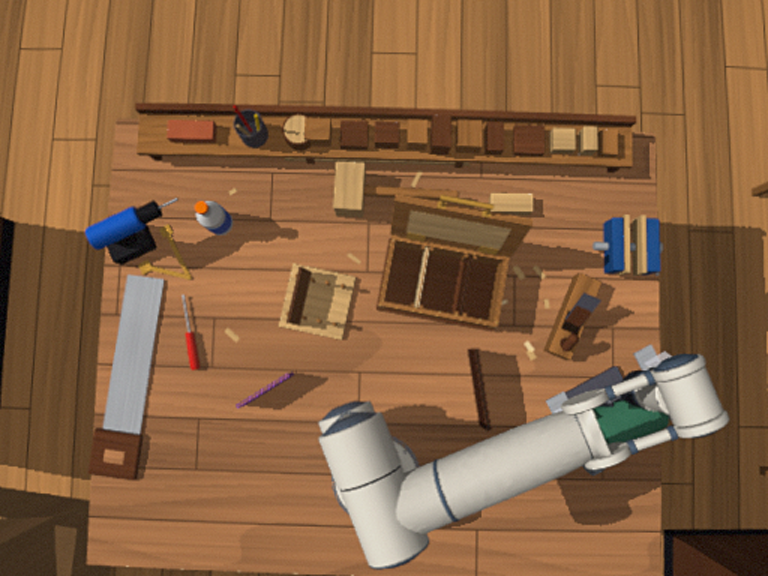

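View pics/side0.png

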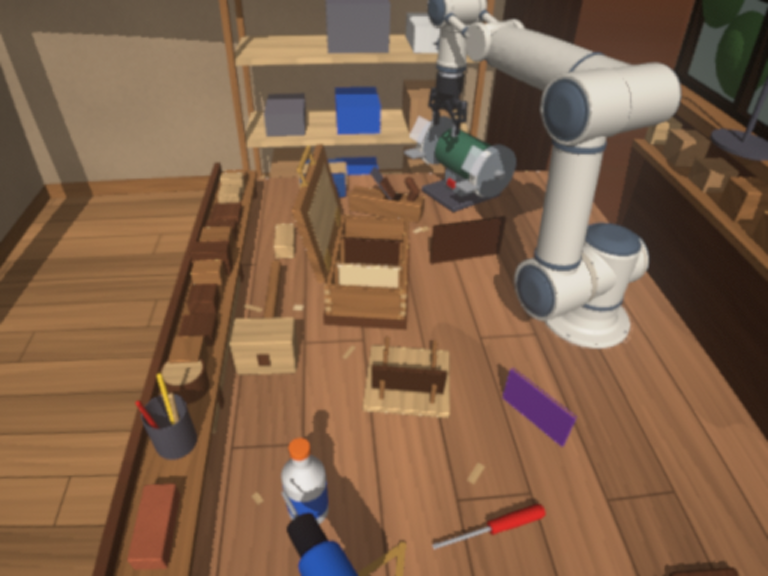

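```bash
python3 - <<'E'
from h import *
im=old('top0');save(im,'pics/tc.png',(175,120,365,230),4)
im=old('side0');save(im,'pics/sc.png',(190,85,310,285),3)
E
```

```text
(no output)
```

View pics/tc.png

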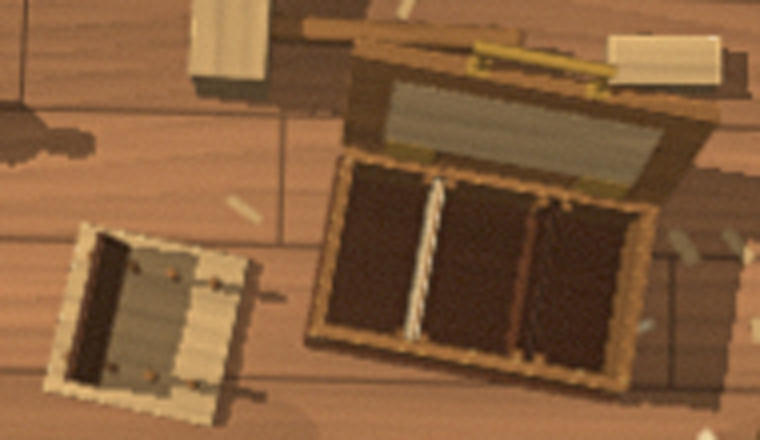

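View pics/sc.png

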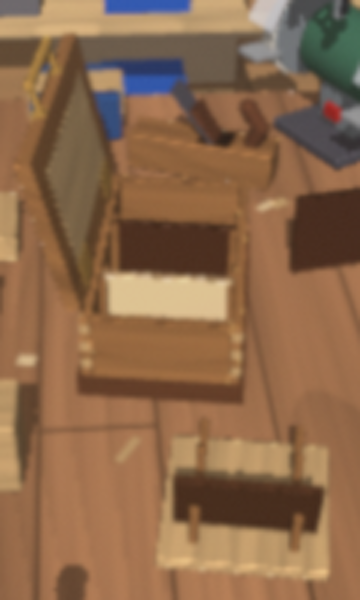

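```bash
python3 - <<'E'
from h import *
T=old('top0');S=old('side0')
def t(p,z): return onz(T,175+(p[0]+.5)/4-.5,120+(p[1]+.5)/4-.5,z)
def fit(m,w):
    m=np.array(m,float);w=np.array(w)[:,:2]
    M=m-m.mean(0);W=w-w.mean(0);a=np.arctan2((M[:,0]*W[:,1]-M[:,1]*W[:,0]).sum(),(M*W).sum())
    R=np.array([[np.cos(a),-np.sin(a)],[np.sin(a),np.cos(a)]]);tr=w.mean(0)-R@m.mean(0)
    e=np.linalg.norm((R@m.T).T+tr-w,axis=1);return np.degrees(a),tr,e
print('chest',fit([(.09,.15),(.09,-.15),(-.09,-.15),(-.09,.15)],[t(p,.11) for p in[(340,152),(660,207),(625,388),(305,338)]]))
a=t((437,182),.102);b=t((412,335),.102);print('div',a,b,(a+b)/2,np.linalg.norm(a-b),np.degrees(np.arctan2(*(a-b)[[1,0]])))
print('rack',fit([(.085,.085),(.085,-.085),(-.085,-.085),(-.085,.085)],[t(p,.015) for p in[(85,224),(257,260),(213,420),(43,388)]]))
print('dow',fit([(.05,.02),(.05,-.02),(.05,-.06),(-.05,.02),(-.05,-.02),(-.05,-.06)],[t(p,.065) for p in[(135,268),(173,274),(215,284),(112,368),(152,376),(193,384)]]))
# lid pull ends z .338
for p in((478,45),(612,74)): print('pull',t(p,.338))
# side corners
def s(p,z): return onz(S,190+(p[0]+.5)/3-.5,85+(p[1]+.5)/3-.5,z)
print('rackS',fit([(.085,.085),(.085,-.085),(-.085,-.085),(-.085,.085)],[s(p,.015) for p in[(160,568),(174,440),(326,445),(329,570)]]))
print('chestS',fit([(.09,.15),(.09,-.15),(-.09,-.15),(-.09,.15)],[s(p,.11) for p in[(82,325),(121,182),(243,182),(241,328)]]))
a=s((109,275),.102);b=s((229,281),.102);print('divS',a,b,(a+b)/2,np.linalg.norm(a-b),np.degrees(np.arctan2(*(a-b)[[1,0]])))
for p in((50,40),(35,105)): print('pullS',s(p,.338))
E
```

```text
chest (np.float64(-8.385429823140676), array([ 0.50332335, -0.15433826]), array([0.00249039, 0.00483332, 0.00530689, 0.00216596]))
div [ 0.5870529  -0.11079249  0.102     ] [ 0.44224498 -0.09015331  0.102     ] [ 0.51464894 -0.1004729   0.102     ] 0.146271364400639 -8.11162018907038
rack (np.float64(-11.249900046205264), array([0.45411127, 0.16384953]), array([0.00368367, 0.00464231, 0.00604382, 0.0024345 ]))
dow (np.float64(-10.147421847184324), array([0.45138014, 0.16494112]), array([0.00227805, 0.00137097, 0.00107983, 0.00074972, 0.00083639,
       0.00131115]))
pull [ 0.65986609 -0.1253775   0.338     ]
pull [ 0.63916265 -0.23353006  0.338     ]
rackS (np.float64(-7.937455534332139), array([0.45432324, 0.17148998]), array([0.00383722, 0.00479646, 0.00167717, 0.00630815]))
chestS (np.float64(-8.261819939503454), array([ 0.50605195, -0.14759914]), array([0.00125097, 0.01673129, 0.00870522, 0.00946431]))
divS [ 0.58346746 -0.10951632  0.102     ] [ 0.44544393 -0.08844557  0.102     ] [ 0.51445569 -0.09898094  0.102     ] 0.13962260858737838 -8.679790920364484
pullS [ 0.63836229 -0.23630523  0.338     ]
pullS [ 0.65191179 -0.08429939  0.338     ]
```

Candidates for the pale divider, in top-image pixels:
- Pale panel in the chest's left grooves, about (281,184).
- Dark walnut panel in the right grooves, about (307,188).
- Loose dark panel on the bench, (320,259).
- Purple panel, (176,259).
- Pale block (offcut), (233,124).
- Pale block, (341,135).

I choose (281,184). The crop shows it is thin, pale and seated in the left grooves.

>>> play_rows(
  deltas=[
    [85, 0.41, 0.73, 0, -0.36],
    [85, 0.41, 0.73, 0, -0.36],
    [85, 0.41, 0.73, 0, -0.36],
    [85, 0.41, 0.73, 0, -0.36],
    [85, 0.41, 0.73, 0, -0.36],
    [85, 0.41, 0.73, 0, -0.36],
    [85, 0.41, 0.73, 0, -0.36],
    [85, 0.41, 0.73, 0, -0.36],
    [85, 0.41, 0.73, 0, -0.36],
    [85, 0.41, 0.73, 0, -0.36],
    [85, 0.41, 0.73, 0, -0.36],
    [85, 0.41, 0.73, 0, -0.36],
  ],
  squeeze=30,
)

```text
clock: 1.3
eef_pos: [0.5122, -0.0983, 0.2559]
tool_rot: [-90.0, 0.0, -98.4]
contact_force: [1.0, 0.6, 0.3]
width: 0.085
```

```bash
python3 - <<'E'
from h import *
s=r.read_state();print(s['clock'],s['eef_pos'],s['tool_rot'],s['joints'],s['contact_force'])
im=cam('side');save(im,'pics/s1.png',(150,0,400,250),2.4)
E
```

```text
1.3 [ 0.51215906 -0.09828097  0.25585893] [-9.00296393e+01  1.22722158e-03 -9.83920966e+01] [-1.45996538e+01 -6.86574795e+00  8.25272725e+01 -2.04897803e-03
  1.04368074e+02  8.37919345e+01] [0.97435753 0.55517828 0.28116139]
```

View pics/s1.png

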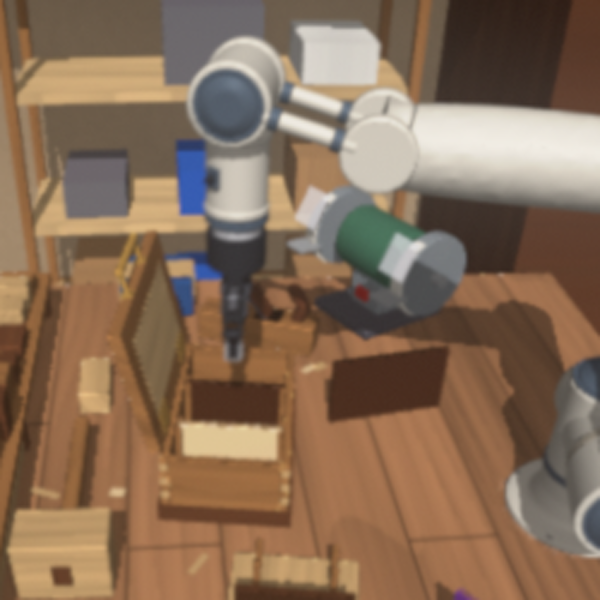

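The arm hovers over the pale divider, the gripper lined up with it and clear of the lid. I'll descend and grip.

>>> play_rows(
  deltas=[
    [85, 0, -0.02, -0.4, 0],
    [85, 0, 0, -0.4, 0],
    [85, 0, 0, -0.4, 0],
    [85, 0, 0, -0.4, 0],
    [85, 0, 0, -0.4, 0],
    [85, 0, 0, -0.4, 0],
    [85, 0, 0, -0.4, 0],
    [85, 0, 0, -0.36, 0],
    [85, 0, 0, 0, 0],
  ],
)

```text
clock: 2.25
eef_pos: [0.5098, -0.1006, 0.0947]
tool_rot: [-90.4, 0.0, -98.3]
contact_force: [0.1, 0.5, -0.4]
width: 0.0851
```

>>> play_rows(
  deltas=[
    [40, 0, 0, 0, 0],
    [40, 0, 0, 0, 0],
    [20, 0, 0, 0, 0],
    [20, 0, 0, 0, 0],
    [0, 0, 0, 0, 0],
    [0, 0, 0, 0, 0],
    [0, 0, 0, 0, 0],
    [0, 0, 0, 0, 0],
    [0, 0, 0, 0, 0],
  ],
)

```text
clock: 3.15
eef_pos: [0.512, -0.1011, 0.0989]
tool_rot: [-89.9, -0.0, -98.3]
contact_force: [-0.3, 0.2, 4.2]
width: 0.0087
```

>>> play_rows(
  deltas=[
    [0, 0, 0, 0.1, 0],
    [0, 0, 0, 0.2, 0],
    [0, 0, 0, 0.2, 0],
    [0, 0, 0, 0.3, 0],
    [0, 0, 0, 0.3, 0],
  ],
  squeeze=40,
)

```text
clock: 3.65
eef_pos: [0.5118, -0.101, 0.1548]
tool_rot: [-90.0, -0.0, -98.3]
contact_force: [0.4, 0.5, -0.2]
width: 0.0084
```

```bash
python3 - <<'E'
from h import *
s=r.read_state();print(s['clock'],s['eef_pos'],s['contact_force'],s['width'])
im=cam('side');save(im,'pics/s2.png',(180,80,330,280),3)
E
```

```text
3.65 [ 0.51180726 -0.10095563  0.15481831] [ 0.41729835  0.52415515 -0.17943887] 0.008418896772931892
```

View pics/s2.png

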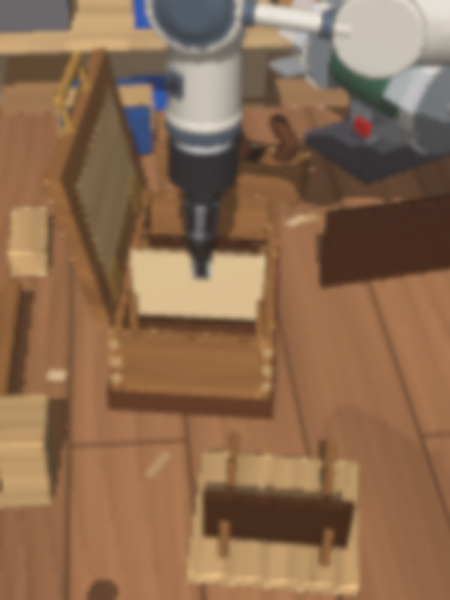

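>>> play_rows(
  deltas=[
    [0, 0, 0, 0.5, 0],
    [0, 0, 0, 0.5, 0],
    [0, 0, 0, 0.5, 0],
    [0, -0.05, 0.2, 0.4, 0],
    [0, -0.2, 0.6, 0.1, -0.1],
    [0, -0.22, 0.7, 0, -0.1],
    [0, -0.22, 0.75, 0, 0],
    [0, -0.22, 0.75, 0, 0],
    [0, -0.21, 0.75, 0, 0],
    [0, -0.2, 0.6, 0, 0],
    [0, 0, 0.22, 0, 0],
  ],
)

```text
clock: 4.8
eef_pos: [0.4448, 0.1299, 0.2544]
tool_rot: [-89.9, 0.1, -99.7]
contact_force: [0.8, -0.3, -0.2]
width: 0.0081
```

>>> play_rows(
  deltas=[
    [0, 0, 0, -0.4, 0],
    [0, 0, 0, -0.4, 0],
    [0, 0, 0, -0.4, 0],
    [0, 0, 0, -0.3, 0],
    [0, 0, 0, -0.1, 0],
    [0, 0, 0, 0, 0],
    [0, 0, 0, 0, 0],
  ],
)

```text
clock: 5.5
eef_pos: [0.4462, 0.1274, 0.1743]
tool_rot: [-89.9, 0.0, -99.9]
contact_force: [-0.2, 0.4, -0.2]
width: 0.0086
```

```bash
python3 - <<'E'
from h import *
s=r.read_state();print(s['clock'],s['eef_pos'],s['tool_rot'],s['contact_force'],s['width'])
for n in('side','top'):
    im=_c(n);np.save(n+'3.npy',im,allow_pickle=True)
save(old('side3'),'pics/s3.png',(200,120,340,300),3.3)
save(old('top3'),'pics/t3.png',(170,150,300,240),6)
E
```

```text
5.5 [0.44621163 0.12744321 0.1743482 ] [-8.99189919e+01  2.96577450e-02 -9.98885999e+01] [-0.23622408  0.39399597 -0.18061667] 0.00858218530604531Traceback (most recent call last):
  File "<stdin>", line 4, in <module>
NameError: name '_c' is not defined
```

```bash
python3 - <<'E'
from h import *
for n in('side','top'):
    np.save(n+'3.npy',get_image(n),allow_pickle=True)
save(old('side3'),'pics/s3.png',(200,120,340,300),3.3)
save(old('top3'),'pics/t3.png',(170,150,300,240),6)
S=old('side3')
# predicted bay positions drawn
c=S["color"][:,:,::-1].copy()
c=cv2.resize(c[120:300,200:340],None,fx=3.3,fy=3.3,interpolation=cv2.INTER_CUBIC)
a=np.radians(-10)
for p in[(x,y,z) for x in(-.05,.05) for y in(-.06,-.02,.02,.06) for z in(.015,.065)]:
    w=(.452+np.cos(a)*p[0]-np.sin(a)*p[1],.167+np.sin(a)*p[0]+np.cos(a)*p[1],p[2])
    q=(proj(S,w)-[200,120])*3.3;cv2.circle(c,tuple(int(v) for v in q),2,(0,255,0) if p[2]<.02 else (255,255,0),-1)
cv2.imwrite('pics/s3d.png',c)
E
```

```text
(no output)
```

View pics/s3.png

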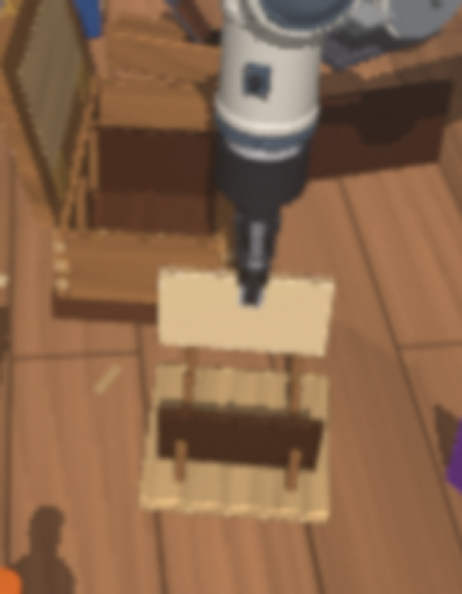

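View pics/s3d.png

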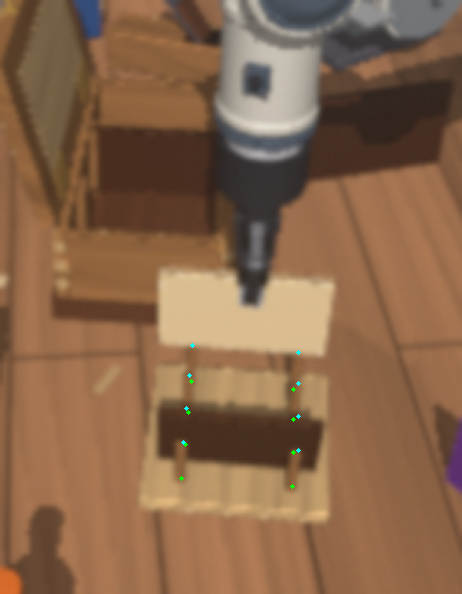

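View pics/t3.png

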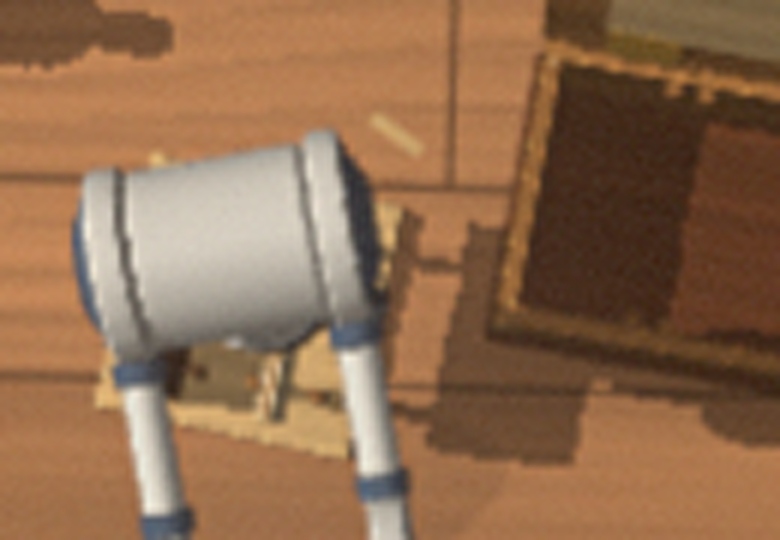

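The predicted dowel tops fall on the near dowel tips at (181,440) and (296,450), so the rack pose holds. The divider hangs level over the outer bay. Lowering.

>>> play_rows(
  deltas=[
    [0, 0, 0, -0.25, 0],
    [0, 0, 0, -0.3, 0],
    [0, 0, 0, -0.3, 0],
    [0, 0, 0, -0.3, 0],
    [0, 0, 0, -0.15, 0],
    [0, 0, 0, -0.06, 0],
    [0, 0, 0, 0, 0],
    [0, 0, 0, 0, 0],
  ],
)

```text
clock: 6.4
eef_pos: [0.4461, 0.1276, 0.1059]
tool_rot: [-89.9, 0.0, -99.9]
contact_force: [-0.0, 0.1, -0.9]
width: 0.0086
```

>>> play_rows(
  deltas=[
    [0, 0, 0, -0.04, 0],
    [0, 0, 0, -0.04, 0],
    [0, 0, 0, 0, 0],
    [0, 0, 0, 0, 0],
  ],
)

```text
clock: 6.8
eef_pos: [0.4457, 0.1275, 0.1013]
tool_rot: [-90.0, 0.0, -99.9]
contact_force: [-0.4, -0.6, -0.7]
width: 0.0081
```

```bash
python3 - <<'E'
from h import *
s=r.read_state();print(s['clock'],s['eef_pos'],s['tool_rot'],s['contact_force'],s['width'])
im=cam('side');save(im,'pics/s4.png',(200,120,340,300),3.3)
E
```

```text
6.8 [0.4457247  0.12754438 0.10132064] [-8.99974017e+01  2.01140168e-03 -9.98723568e+01] [-0.41168466 -0.60708936 -0.70487955] 0.00810964708739778
```

View pics/s4.png

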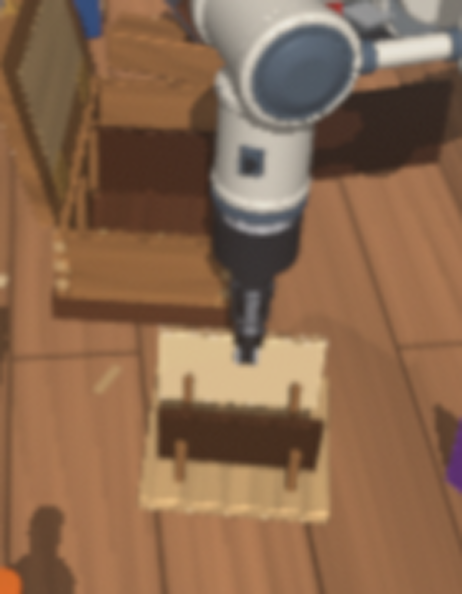

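Standing between the dowels, almost at the base. I'll go down in 1 mm steps until it touches.

>>> play_rows(
  deltas=[
    [0, 0, 0, -0.02, 0],
    [0, 0, 0, -0.02, 0],
    [0, 0, 0, 0, 0],
  ],
)

```text
clock: 7.15
eef_pos: [0.4458, 0.1276, 0.0999]
tool_rot: [-90.0, 0.0, -99.9]
contact_force: [-1.7, 0.2, 3.6]
width: 0.0084
```

>>> play_rows(
  deltas=[
    [12, 0, 0, 0, 0],
    [15, 0, 0, 0, 0],
    [20, 0, 0, 0, 0],
    [30, 0, 0, 0, 0],
    [45, 0, 0, 0, 0],
    [60, 0, 0, 0, 0],
    [60, 0, 0, 0, 0],
    [60, 0, 0, 0, 0],
  ],
)

```text
clock: 7.95
eef_pos: [0.4457, 0.1275, 0.0993]
tool_rot: [-90.0, 0.0, -99.9]
contact_force: [0.2, 0.3, 0.4]
width: 0.0599
```

```bash
python3 - <<'E'
from h import *
s=r.read_state();print(s['clock'],s['eef_pos'],s['tool_rot'],s['contact_force'],s['width'])
im=cam('side');save(im,'pics/s5.png',(200,120,340,300),3.3)
E
```

```text
7.95 [0.44572251 0.12753842 0.09927976] [-9.00010154e+01  1.42064318e-03 -9.98737026e+01] [0.21650685 0.3113061  0.37100109] 0.059866567735933025
```

View pics/s5.png

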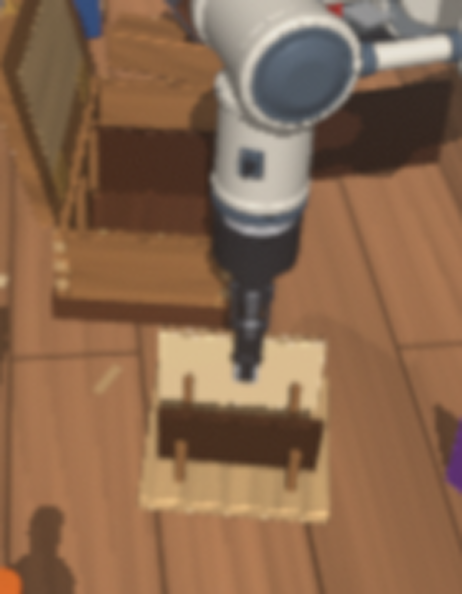

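Divider stands by itself. I'll retreat straight up, slowly at first.

>>> play_rows(
  deltas=[
    [60, 0, 0, 0.2, 0],
    [60, 0, 0, 0.3, 0],
    [60, 0, 0, 0.4, 0],
    [60, 0, 0, 0.6, 0],
    [85, 0, 0, 0.8, 0],
    [85, 0, 0, 0.9, 0],
    [85, 0, 0, 0.9, 0],
    [85, 0, 0, 0.9, 0],
    [85, 0, 0, 0.8, 0],
    [85, 0, 0, 0.6, 0],
  ],
)

```text
clock: 9.0
eef_pos: [0.4451, 0.1274, 0.4242]
tool_rot: [-89.7, 0.1, -99.9]
contact_force: [0.3, -0.1, 0.7]
width: 0.0849
```

```bash
python3 - <<'E'
from h import *
s=r.read_state();print(s['clock'],s['eef_pos'],s['joints'],s['tool_rot'])
for n in('side','top'):
    np.save(n+'6.npy',get_image(n),allow_pickle=True)
save(old('side6'),'pics/s6.png',(180,80,340,280),3)
E
```

```text
9.0 [0.44508272 0.12741332 0.42417546] [ 1.17631806e+01 -9.92015047e+00  6.77172494e+01 -4.41192439e-05
  1.21898559e+02  1.11634465e+02] [-89.71708327   0.1121708  -99.87103086]
```

View pics/s6.png

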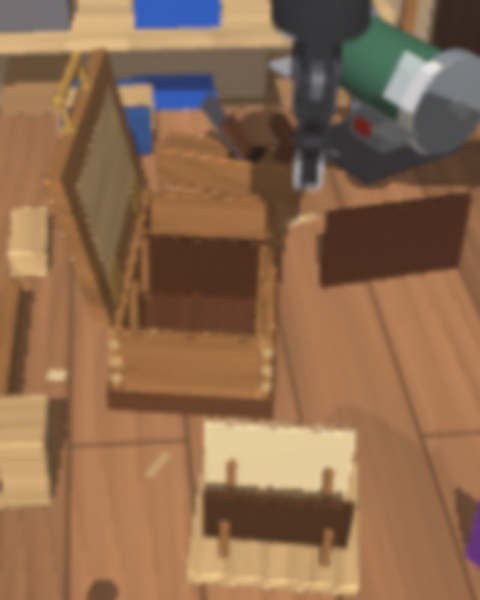

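>>> play_rows(
  deltas=[
    [85, 0.34, -0.51, 0, 0.95],
    [85, 0.34, -0.51, 0, 0.95],
    [85, 0.34, -0.51, 0, 0.95],
    [85, 0.34, -0.51, 0, 0.95],
    [85, 0.34, -0.51, 0, 0.95],
    [85, 0.34, -0.51, 0, 0.95],
    [85, 0.34, -0.51, 0, 0.95],
    [85, 0.34, -0.51, 0, 0.95],
    [85, 0.34, -0.51, 0, 0.95],
    [85, 0.34, -0.51, 0, 0.95],
    [85, 0.34, -0.51, 0, 0.95],
    [85, 0.32, -0.48, 0, 0.95],
  ],
)

```text
clock: 10.3
eef_pos: [0.649, -0.1781, 0.4193]
tool_rot: [-90.0, 0.0, -8.4]
contact_force: [1.2, -0.6, 0.1]
width: 0.0847
```

```bash
python3 - <<'E'
from h import *
s=r.read_state();print(s['clock'],s['eef_pos'],s['joints'],s['tool_rot'])
im=cam('side');save(im,'pics/s7.png',(150,0,330,180),3.3)
E
```

```text
10.3 [ 0.6489859  -0.17809552  0.41934405] [-1.82411244e+01  2.52732985e+01  2.97331664e+01 -5.27161729e-04
  1.25004427e+02 -9.86879811e+00] [-8.99985587e+01  1.08044542e-02 -8.37262856e+00]
```

View pics/s7.png

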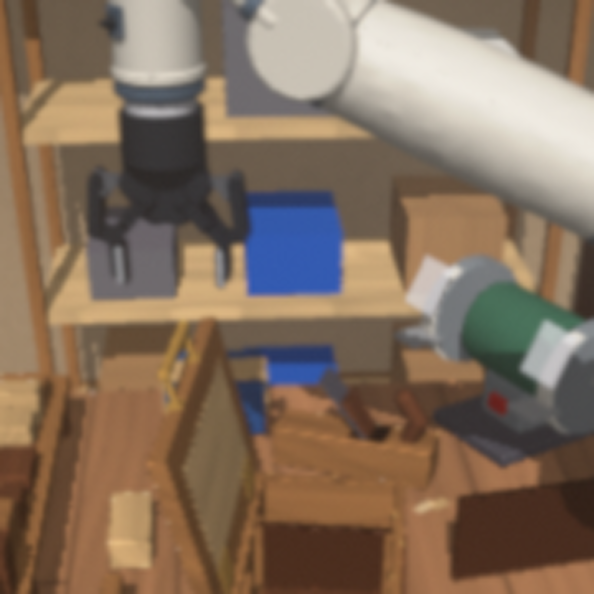

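The open fingers straddle the pull, which sits at crop pixel (180,365). Descending to it.

>>> play_rows(
  deltas=[
    [85, -0.03, 0, -0.3, 0],
    [85, -0.03, 0, -0.3, 0],
    [85, 0, 0, -0.3, 0],
    [85, 0, 0, -0.3, 0],
    [85, 0, 0, -0.2, 0],
    [85, 0, 0, -0.1, 0],
    [85, 0, 0, 0, 0],
  ],
  squeeze=30,
)

```text
clock: 11.05
eef_pos: [0.6454, -0.1768, 0.3435]
tool_rot: [-90.0, 0.1, -8.7]
contact_force: [-0.7, 0.7, -0.5]
width: 0.0852
```

```bash
python3 - <<'E'
from h import *
s=r.read_state();print(s['clock'],s['eef_pos'],s['contact_force'])
im=cam('side');save(im,'pics/s8.png',(150,0,330,180),3.3)
E
```

```text
11.05 [ 0.64542608 -0.1767848   0.34354521] [-0.71266931  0.70032251 -0.45591429]
```

View pics/s8.png

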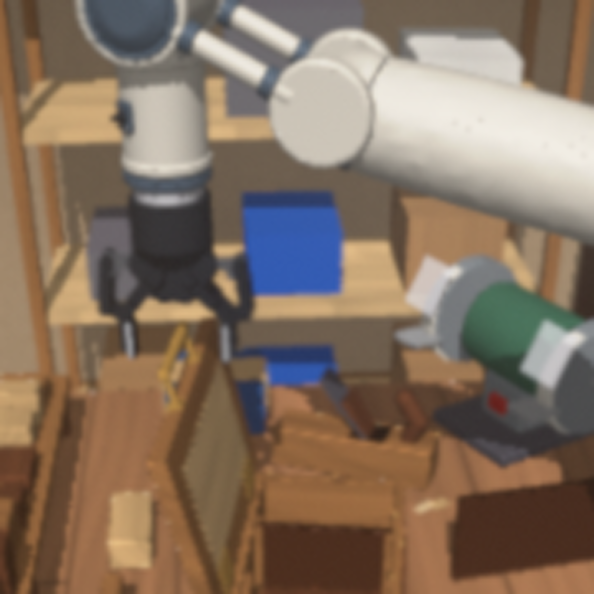

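>>> play_rows(
  deltas=[
    [50, 0, 0, 0, 0],
    [50, 0, 0, 0, 0],
    [30, 0, 0, 0, 0],
    [20, 0, 0, 0, 0],
    [10, 0, 0, 0, 0],
    [0, 0, 0, 0, 0],
    [0, 0, 0, 0, 0],
    [0, 0, 0, 0, 0],
  ],
)

```text
clock: 11.9
eef_pos: [0.6458, -0.177, 0.3446]
tool_rot: [-90.0, -0.0, -8.7]
contact_force: [0.8, 0.1, 2.4]
width: 0.011
```

```bash
python3 - <<'E'
from h import *
s=r.read_state();print(s['clock'],s['eef_pos'],s['contact_force'],s['width'])
im=cam('side');save(im,'pics/s9.png',(150,0,330,180),3.3)
E
```

```text
11.9 [ 0.64582084 -0.17700483  0.34457142] [0.76217629 0.06887852 2.36385497] 0.010971752602224796
```

View pics/s9.png

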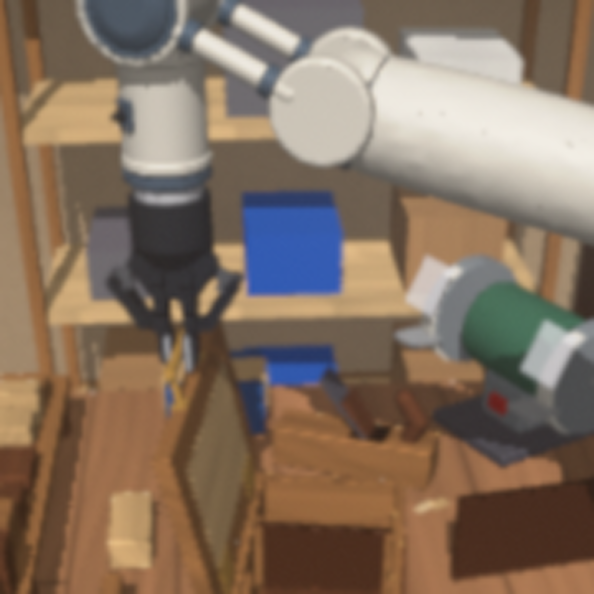

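Bar gripped (opening about 11 mm). Bringing the lid forward along its arc, 1.5° per row.

>>> play_rows(
  deltas=[
    [0, -0.06, 0.01, 0.012, 0],
    [0, -0.12, 0.017, 0.025, 0],
    [0, -0.12, 0.017, 0.019, 0],
    [0, -0.118, 0.017, 0.018, 0],
    [0, -0.116, 0.017, 0.013, 0],
    [0, -0.116, 0.017, 0.01, 0],
    [0, -0.116, 0.017, 0.007, 0],
    [0, -0.116, 0.017, 0.004, 0],
    [0, -0.116, 0.017, 0, 0],
    [0, -0.116, 0.017, -0.003, 0],
    [0, -0.116, 0.017, -0.006, 0],
    [0, -0.06, 0.009, -0.004, 0],
  ],
  squeeze=40,
)

```text
clock: 13.15
eef_pos: [0.5805, -0.1668, 0.3492]
tool_rot: [-90.0, 0.0, -8.6]
contact_force: [1.6, 5.7, 3.6]
width: 0.0105
```

```bash
python3 - <<'E'
from h import *
s=r.read_state();print(s['clock'],s['eef_pos'],s['contact_force'],s['width'],s['tool_rot'])
im=cam('side');save(im,'pics/s10.png',(150,0,330,180),3.3)
E
```

```text
13.15 [ 0.58051121 -0.16680969  0.34921491] [1.63198007 5.67475131 3.59636766] 0.010518820890100847 [-8.99501041e+01  2.48118618e-02 -8.62526892e+00]
```

View pics/s10.png

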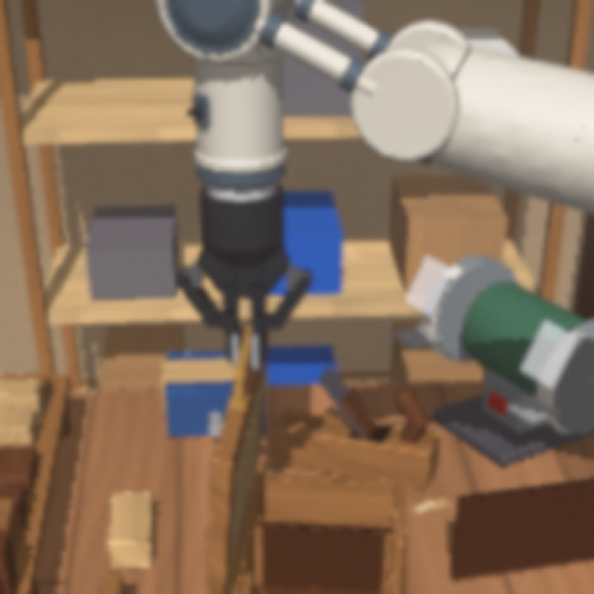

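>>> play_rows(
  deltas=[
    [0, -0.084, 0.015, -0.007, 0],
    [0, -0.12, 0.022, -0.013, 0],
    [0, -0.12, 0.022, -0.016, 0],
    [0, -0.12, 0.022, -0.02, 0],
    [0, -0.12, 0.022, -0.024, 0],
    [0, -0.12, 0.022, -0.027, 0],
    [0, -0.12, 0.022, -0.031, 0],
    [0, -0.12, 0.022, -0.035, 0],
    [0, -0.12, 0.022, -0.038, 0],
    [0, -0.1, 0.018, -0.033, 0],
    [0, -0.05, 0.01, -0.018, 0],
    [0, 0, 0, 0, 0],
  ],
)

```text
clock: 14.4
eef_pos: [0.5209, -0.1573, 0.3356]
tool_rot: [-90.1, 0.0, -8.8]
contact_force: [-0.9, -5.6, 0.7]
width: 0.0106
```

```bash
python3 - <<'E'
from h import *
s=r.read_state();print(s['clock'],s['eef_pos'],s['contact_force'],s['width'],s['tool_rot'])
for n in('side','top'):
    np.save(n+'11.npy',get_image(n),allow_pickle=True)
save(old('side11'),'pics/s11.png',(150,20,330,290),2.2)
save(old('top11'),'pics/t11.png',(170,110,370,240),4)
d=np.hypot(.6458-s['eef_pos'][0],s['eef_pos'][1]+.177);print(np.degrees(np.arccos(-.2272+d/.225)))
print('by hinge',)
a=np.radians(-8.4);R=np.array([[np.cos(a),-np.sin(a)],[np.sin(a),np.cos(a)]])
l=R.T@(s['eef_pos'][:2]-[.504,-.154]);h=.094-l[0];v=s['eef_pos'][2]-.006-.119
print(h,v,np.degrees(np.arccos(h/.225)),np.degrees(np.arctan2(v,h)),np.hypot(h,v))
E
```

```text
14.4 [ 0.52092907 -0.1572813   0.33559215] [-0.92678679 -5.61718924  0.66195199] 0.01060629772237014 [-9.00730886e+01  4.74331950e-02 -8.75291136e+00]
70.4482010410222
by hinge
0.07677319699662646 0.2105921497371922 70.04913249528984 69.97023392537417 0.22414989919251535
```

View pics/s11.png

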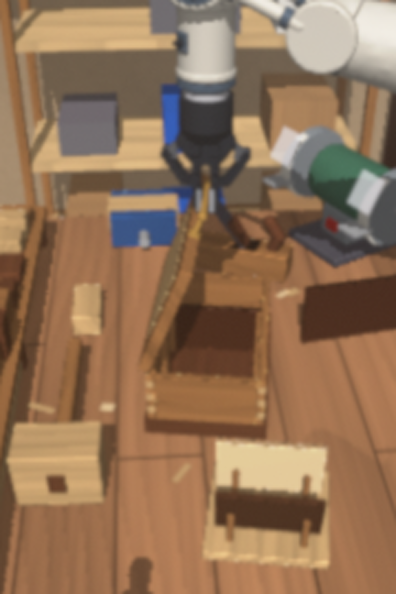

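View pics/t11.png

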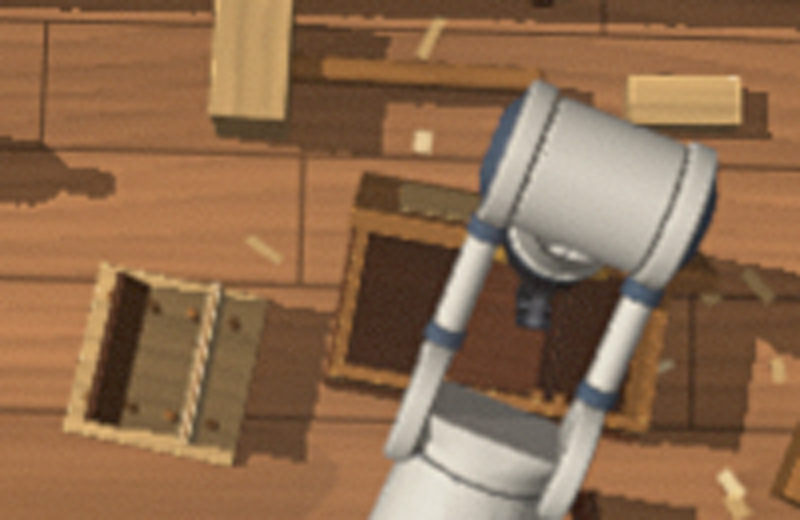

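The side view shows the lid leaning forward in the grip and the divider upright. The top view shows the divider in the outer bay, at crop pixel (200,360), between the dowel rows. Let it settle, then check once more.

>>> play_rows(
  deltas=[
    [0, 0, 0, 0, 0],
    [0, 0, 0, 0, 0],
    [0, 0, 0, 0, 0],
    [0, 0, 0, 0, 0],
    [0, 0, 0, 0, 0],
  ],
)

```text
clock: 15.0
eef_pos: [0.5215, -0.1574, 0.3358]
tool_rot: [-90.1, 0.0, -8.7]
contact_force: [-1.1, -5.2, 0.1]
width: 0.0107
```

```bash
python3 - <<'E'
from h import *
s=r.read_state();p=s['eef_pos']
print(s['clock'],p,s['contact_force'],s['width'],abs(s['joint_velocities']).max())
a=np.radians(-8.4);l=np.array([[np.cos(a),np.sin(a)],[-np.sin(a),np.cos(a)]])@(p[:2]-[.504,-.154])
print(np.degrees(np.arctan2(p[2]-.125,.094-l[0])))
ticket.job_done()
E
```

```text
15.0 [ 0.5214548  -0.15735651  0.33577192] [-1.06942712 -5.18028317  0.05068015] 0.010736568804252956 0.1030553256017737
70.11351951072366
the job is handed in; nothing more can be done
```

I moved the pale divider to the rack and brought the lid to about 70° open, and handed the job in at 15 s with the gripper still holding it. The hand-in gives no verdict.

- **Divider:** it came up out of its grooves in the grip and was set down in the outer bay of the rack. I let go only after the force reading showed it touching the base. It still stood upright between the dowels in the last pictures from both cameras.
- **Lid:** the pull's position worked out to 70.1°. A second estimate, from how far the arm had moved, gave 70.4°. The grip was steady on the bar at about 10.7 mm opening (the bar is 12 mm), and the arm was nearly still.
- **Side force:** about 5 N remained sideways along the bar, from a small mismatch in my path. I left it, as it is well under the limits.
- **Other things:** nothing on the bench looked moved in the last pictures. I judged the dark divider by eye only, and in the last top view the gripper hides part of it.

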